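# Hang the pail and the caddy on their bench hooks

## Task

Clear the welding bench: hang the round pail with the red grip on the red hook and the blue caddy on the blue hook, each by its handle with the hook's arm seated in the notch under the middle of the grip, and leave both hanging still and level. Keep them upright all the way so that nothing spills, and do not push or knock over the spray can, the tape, the white box or the grinder.

Things in the scene. Friction and masses are not known exactly. Their poses are not given: they have to be found in the camera images.
- red_pail: Round galvanised steel pail, 90 mm across the rim (80 mm at the foot), rim at z = 70 mm, 157 mm tall with its handle, about 0.4 kg, some bolts fixed inside. Origin at the centre of its underside, z up. An upright bow handle stands over the middle in its y-z plane (see the grip).
- red_grip (a point): Point of the notch in the middle of the red grip's underside, 135 mm above the pail's origin, axes as the pail's. Grip: 70 mm long (y), 10 mm thick (x), 22 mm tall, top at 157 mm. Notch: 90 degree inverted V between two lugs reaching 13 mm lower and 16 mm to each side. Window below, 65 mm high to the rim, 86 mm wide; 8 mm uprights at y = +-47 mm slope in above 115 mm to the grip's ends.
- blue_caddy: Rectangular blue sheet-steel caddy, 80 mm along its x, 104 mm along its y, rim at z = 70 mm, 157 mm tall with its handle, about 0.45 kg, some discs fixed inside. Origin at the centre of its underside, z up. An upright bow handle stands over the middle in its y-z plane (see the grip).
- blue_grip (a point): Point of the notch in the middle of the blue grip's underside, 135 mm above the caddy's origin, axes as the caddy's. Grip: 70 mm long (y), 10 mm thick (x), 22 mm tall, top at 157 mm. Notch: 90 degree inverted V between two lugs reaching 13 mm lower and 16 mm to each side. Window below, 65 mm high to the rim, 86 mm wide; 8 mm uprights at y = +-47 mm slope in above 115 mm to the grip's ends.
- red_hook: Hook stand, bolted down: red base disc 90 mm across, 12 mm thick; steel post 16 mm in diameter, 283 mm tall, red collar. A level round white rubber-sleeved arm 14 mm thick runs from the post along the stand's -x, top at 265 mm, straight to 105 mm from the axis; then a red tip turns up and out to 115 mm, about 15 mm above the arm. Origin on the bench under the post axis.
- red_hook_seat (a point): Point on top of the red hook's arm where the notch should rest (its point ends about 3 mm above): 70 mm from the post axis (35 mm from where the tip begins to turn up), 265 mm above the bench. Axes as the stand's: the tip lies towards -x, the post towards +x.
- blue_hook: Hook stand, bolted down: blue base disc 90 mm across, 12 mm thick; steel post 16 mm in diameter, 303 mm tall, blue collar. A level round white rubber-sleeved arm 14 mm thick runs from the post along the stand's -x, top at 285 mm, straight to 105 mm from the axis; then a blue tip turns up and out to 115 mm, about 15 mm above the arm. Origin on the bench under the post axis.
- blue_hook_seat (a point): Point on top of the blue hook's arm where the notch should rest (its point ends about 3 mm above): 70 mm from the post axis (35 mm from where the tip begins to turn up), 285 mm above the bench. Axes as the stand's: the tip lies towards -x, the post towards +x.
- spray_can: Bystander: tall green can, 60 mm across, 190 mm high, standing loose. Origin at the centre of its underside.
- tape_roll: Bystander: tan roll of tape lying flat, 100 mm across, 45 mm high, loose. Origin at the centre of its underside.
- burner_box: Bystander: white perforated steel box 120 x 120 x 130 mm with two 30 mm studs on top (160 mm in all), loose. Origin at the centre of its underside.
- grinder: Bystander: blue angle grinder lying along its x, 240 mm long, up to 110 mm wide at the disc, 65 mm high, loose. Origin on the bench beneath its middle.

How it is judged:
At the end, for the whole second after the job is handed in: Pail on red hook, caddy on blue: each grip's notch point 5 mm below to 10 mm above the top of its hook's arm, within 35 mm of the seat along the arm and 12 mm across it; bearing on the hook, within 0.3 rad of upright, at rest (0.04 m/s, 0.5 rad/s) (x of red_grip in the frame of red_hook_seat between -0.035 and 0.035 m and y of red_grip in the frame of red_hook_seat between -0.012 and 0.012 m and z of red_grip in the frame of red_hook_seat between -0.005 and 0.01 m and angle between each of red_pail, blue_caddy's own z axis and vertical below 0.3 rad and linear speed of each of red_pail, blue_caddy below 0.04 m/s and angular speed of each of red_pail, blue_caddy below 0.5 rad/s and contact force between red_pail and red_hook above 0.5 N and x of blue_grip in the frame of blue_hook_seat between -0.035 and 0.035 m and y of blue_grip in the frame of blue_hook_seat between -0.012 and 0.012 m and z of blue_grip in the frame of blue_hook_seat between -0.005 and 0.01 m and contact force between blue_caddy and blue_hook above 0.5 N); the robot touches nothing.
It fails at once if the spray can is pushed more than 25 mm or tipped over (distance of spray_can from where it was at the start of the episode above 0.025 m or angle between spray_can's own z axis and vertical above 0.4 rad).
It fails at once if the roll of tape is pushed more than 25 mm or tipped over (distance of tape_roll from where it was at the start of the episode above 0.025 m or angle between tape_roll's own z axis and vertical above 0.4 rad).
It fails at once if the white burner box is pushed more than 25 mm or tipped over (distance of burner_box from where it was at the start of the episode above 0.025 m or angle between burner_box's own z axis and vertical above 0.4 rad).
It fails at once if the angle grinder is pushed more than 25 mm or tipped over (distance of grinder from where it was at the start of the episode above 0.025 m or angle between grinder's own z axis and vertical above 0.4 rad).
It fails at once if the pail or the caddy is tipped more than about 35 degrees, spilling what is in it (angle between any of red_pail, blue_caddy's own z axis and vertical above 0.61 rad).
It also fails if it takes over 64 s, if anything falls off the work surface, if the arm or the gripper's body presses on something with over 40 N, if the wrist force passes 120 N, or if a joint passes its speed limit or range.

## Robot

A 6-joint arm with a two-finger parallel gripper is mounted at the origin on the work surface. World frame = base frame: x ahead of the robot, y to its left, z up, the work surface at z = 0. Lengths are in m, angles in rad, forces in N, time in s.
With the tool pointing down it reaches from about 0.35 to 0.925 m from the base axis. Payload 6.4 kg.
Tool frame: the origin (TCP) lies on the centre line of the jaws, within the pads' length; the fingertips stand 14 mm ahead of it and the grasp point (between the pads) lies 5 mm behind it; z points along the fingers, y is the line along which they close (so a half turn about z gives the same grasp; the last joint's range is limited). The gripper opens to 85 mm and grips with 20 to 120 N. Pads are 22 mm wide; open, the fingers measure 114 mm over their backs; the gripper's body (76 mm by 85 mm) begins 54 mm behind the grasp point. The pads swing forward as they close: fully open they stand 13 mm farther back than shut.
Start: joints at [1.17, 0.245, 1.558, -0, 1.339, -0.174], TCP at [0.146, 0.633, 0.208] pointing down, gripper open.
Joint ranges: [-3.13, 3.13], [-1.02, 2.26], [0.13, 2.54], [-0.95, 4.09], [0.21, 2.88], [-2.74, 2.74]. Speed limits (rad/s): [2.57, 2.57, 3.14, 3.14, 3.14, 3.14].

## Interface

Orientations are given as a rotation vector (axis times angle).
In Python, from cell import arm, optics gives the robot as it stands.
- The arm moves only by the tool apply_moves, never from a script. Its argument "targets" is a list of rows, each an object of numbers: "x", "y", "z": the shift along the tool's x, y, z each as a share of 250 mm, from -1 to 1; "twist": the turn about the tool's z as a share of 0.15 rad, from -1 to 1; "fingers": the opening, from -1 (shut) to 1 (fully open). A call has 1 to 10 rows; each row shifts and turns the commanded pose from where the row before left it, along the tool's axes as they then stand; what a row does not reach is not made up. A row lasts 1/8 s, in which the tool goes at most 62.5 mm and 10.7 degrees, less where a joint would pass 70% of its speed; a pose out of reach is approached as far as the arm can. A call with a number of a shift or a turn outside -1 to 1 is refused whole. A call with a gripper value outside its range is refused whole. The fingers move at their own pace and stop on an object; "grip_force" is the grip in N (left out, the last holds). Time passes only in rows, so rows that do not move let the fingers close. It gives the time, the measured TCP pose, the force, the opening and the grip force at its end, in the units of the state.
- arm.read_state(): the state, without advancing time (a new reading comes with each control period).
- optics.snapshot(name): name is "side" or "top"; returns a dict with "image" (384x512x3 uint8, red, green, blue), "fovy" (degrees; the focal length in pixels is half the picture's height over the tangent of half this angle, whatever the lens; pixels are square), "cx", "cy" (the principal point, pixels), "D" ([k1, k2, p1, p2, k3] as OpenCV has them; the pictures are not rectified), "cam_to_world" (4x4, takes a point from camera to world coordinates). Camera axes: x right, y up, looking along -z (the intrinsics and any distortion apply to the point x, -y, -z); pixel columns grow to the right and rows downward; lengths in m; the calibration is good to about 2 mm. A picture is of the moment at which its call begins. There is no depth.
- arm.job_done(): hands the job in; it is judged then, once.
Trained networks look in a picture, given as the dict that the camera call returned (one of the last four; its "shot" number tells which), for a name from the list of things; names that differ only in an ending like _2 or _b are one class to them, and where a whole thing is asked for, a point or a joint stands for the part that bears it (a point fixed in the world has none). Each returns a list of dicts, best first, with "p" (0 to 1); they miss things now and then, are a little off and sometimes report something else, mostly with a low value. They report only what shows in the picture. A call takes as long as a camera call.
- optics.cut_out(picture, thing): "pixels" (384x512 bool, what is visible of it) and "centre" ([column, row] in pixels, amid what is visible of it).
The state is a dict: "time": time; "joint_positions": joint angles; "qd": joint speeds; "effort": joint torques, N m; "position": TCP position; "eef_rot": TCP orientation; "wrist_force": force on the tool from outside, world axes, zero at the start; "wrist_torque": the same for the moment, N m; "gripper_width": finger opening in m; "finger_force": force on a finger pad.
Only numpy, scipy, OpenCV 4.12 (cv2) and the standard library are available. Lean on these libraries where they do the work, as an engineer would, in place of code of your own. Each camera call takes 0.05 s, during which the arm holds its last target. There are 200 camera calls.

## Working session

There is one attempt and no reset: what is moved stays moved. The work goes in short steps, Python scripts to look and compute and a tool call to move; the robot and the scene stay as the last step left them, time stands still between calls to the robot, and variables do not carry over. Pictures are saved under pics/ and viewed, at most 11 in all, crops included, and the job is handed in when it is done.

Besides the shell and the picture viewer there is one more tool, called as name(argument=value, ...) on one line, values as JSON. apply_moves: Moves the arm, as the interface text tells. Its arguments: {"type":"object","properties":{"targets":{"type":"array","items":{"type":"object","properties":{"x":{"type":"number","minimum":-1,"maximum":1},"y":{"type":"number","minimum":-1,"maximum":1},"z":{"type":"number","minimum":-1,"maximum":1},"twist":{"type":"number","minimum":-1,"maximum":1},"fingers":{"type":"number"}}}},"grip_force":{"type":"number"}},"required":["targets"]}

```bash
mkdir -p pics; cat > h.py <<'E'
import numpy as np, cv2
from cell import arm, optics
def K(s):
    f=s["image"].shape[0]/2/np.tan(np.radians(s["fovy"])/2)
    return np.array([[f,0,s["cx"]],[0,f,s["cy"]],[0,0,1.]])
def ray(s,px):
    u=cv2.undistortPoints(np.array(px,float).reshape(-1,1,2),K(s),np.array(s["D"],float)).reshape(-1,2)
    T=np.array(s["cam_to_world"]); d=np.c_[u[:,0],-u[:,1],-np.ones(len(u))]@T[:3,:3].T
    return T[:3,3],d
def onz(s,px,z):
    o,d=ray(s,px); return o+d*((z-o[2])/d[:,2])[:,None]
def proj(s,P):
    T=np.array(s["cam_to_world"]); p=(np.atleast_2d(P)-T[:3,3])@T[:3,:3]; p=p*[1,-1,-1]
    return cv2.projectPoints(p,np.zeros(3),np.zeros(3),K(s),np.array(s["D"],float))[0].reshape(-1,2)
def save(s,n): cv2.imwrite("pics/"+n,cv2.cvtColor(s["image"],cv2.COLOR_RGB2BGR))
E
python3 - <<'E'
from h import *
np.set_printoptions(precision=3,suppress=True)
st=arm.read_state(); print(st)
for n in("top","side"):
    s=optics.snapshot(n); save(s,n+"0.png"); print(n,s["fovy"],s["D"],s["cam_to_world"])
    for t in "red_pail red_grip blue_caddy blue_grip red_hook blue_hook spray_can tape_roll burner_box grinder".split():
        for r in optics.cut_out(s,t)[:2]:
            m=r["pixels"]; ys,xs=np.nonzero(m); print(t,round(r["p"],2),np.round(r["centre"]),m.sum(),xs.min(),xs.max(),ys.min(),ys.max())
E
```

```text
{'time': 0.0, 'joint_positions': array([ 1.17 ,  0.246,  1.559, -0.   ,  1.339, -0.174]), 'qd': array([ 0.   , -0.001, -0.002,  0.002, -0.001, -0.   ]), 'effort': array([ -0.002, -42.951, -32.613,  -0.   ,   0.005,  -0.   ]), 'position': array([0.146, 0.633, 0.207]), 'eef_rot': array([-0.356, -3.121,  0.003]), 'wrist_force': array([ 0.552,  0.507, -0.363]), 'wrist_torque': array([-0.059, -0.03 , -0.014]), 'finger_force': 0.0, 'gripper_width': 0.08572658359644326}
top 49.05364347180186 [-0.031  0.     0.     0.     0.   ] [[ 0.024  0.996 -0.081  0.443]
 [-1.     0.024  0.006  0.011]
 [ 0.008  0.081  0.997  1.607]
 [ 0.     0.     0.     1.   ]]
red_pail 0.69 [302. 232.] 452 289 313 221 246
red_grip 0.56 [300. 233.] 436 289 312 222 246
blue_caddy 0.84 [214. 235.] 676 199 233 219 248
blue_grip 0.84 [217. 232.] 680 199 233 218 248
blue_grip 0.69 [198. 156.] 498 187 211 139 175
red_hook 0.95 [196. 156.] 549 187 211 139 177
blue_hook 0.98 [320. 153.] 601 306 333 135 174
spray_can 0.61 [261. 190.] 278 251 267 181 201
tape_roll 0.7 [252. 149.] 318 247 272 140 168
tape_roll 0.32 [301. 233.] 469 289 313 220 246
burner_box 0.87 [370. 196.] 1452 347 394 177 218
grinder 0.59 [146. 184.] 1316 126 162 161 225
grinder 0.48 [196. 158.] 551 186 211 138 177
side 55.66352838337773 [-0.029  0.     0.     0.     0.   ] [[ 0.694  0.556 -0.457  0.068]
 [-0.72   0.539 -0.438 -0.474]
 [ 0.003  0.633  0.774  1.048]
 [ 0.     0.     0.     1.   ]]
red_pail 0.93 [266. 283.] 986 249 279 262 304
red_grip 0.98 [264. 284.] 996 249 279 262 304
blue_caddy 0.63 [196. 227.] 1225 176 214 203 247
red_hook 0.76 [238. 162.] 751 218 254 117 185
blue_hook 0.72 [345. 228.] 1023 328 362 182 253
spray_can 0.68 [262. 215.] 778 251 269 192 239
tape_roll 0.61 [290. 209.] 556 276 303 191 219
burner_box 0.82 [363. 306.] 2999 329 398 273 343
burner_box 0.29 [194. 226.] 1266 175 214 202 247
grinder 0.88 [181. 166.] 1189 153 208 144 192
```

View pics/top0.png

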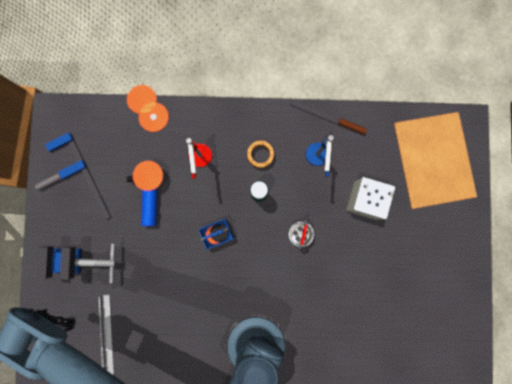

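View pics/side0.png

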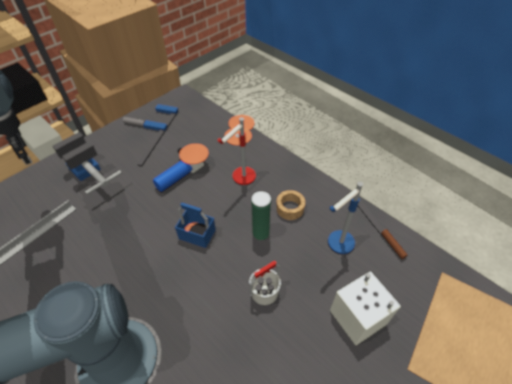

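The top view shows the pail at (301,233), the caddy at (216,235), the red hook's post at about (191,141) with its tip at (194,178), and the blue hook's post at about (331,137) with its tip at (327,176). Both arms point back towards the robot. Next I'll zoom in.

```bash
cat > crop.py <<'E'
from h import *
def crops(ims,cs,w,k,name):
    rows=[]
    for s,c in zip(ims,cs):
        rows.append(np.hstack([cv2.resize(s["image"][y-w:y+w,x-w:x+w],None,fx=k,fy=k,interpolation=cv2.INTER_CUBIC) for x,y in c]))
    cv2.imwrite("pics/"+name,cv2.cvtColor(np.vstack(rows),cv2.COLOR_RGB2BGR))
E
python3 - <<'E'
from crop import *
a=optics.snapshot("top");b=optics.snapshot("side")
crops([a,b],[[(301,233),(216,235),(198,157),(320,157)],[(264,283),(195,225),(237,150),(345,216)]],36,2.77,"c0.png")
print([72*2.77])
E
```

```text
[199.44]
```

View pics/c0.png

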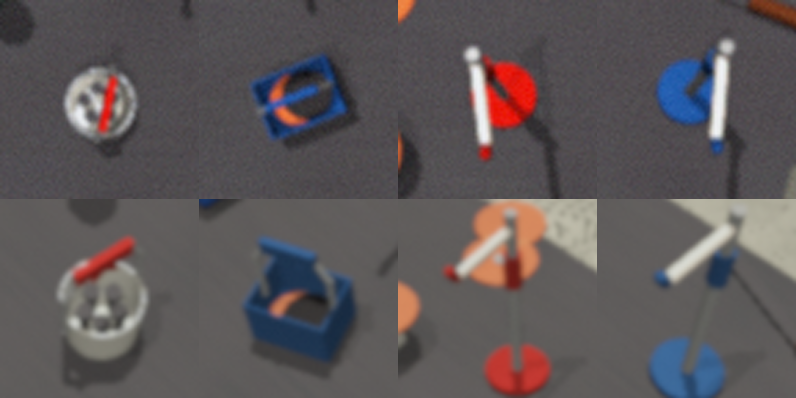

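Each crop shows what I need: the two grips, both white arms with their tips, the posts and the bases. I'll fit (x, y, yaw) per object to keypoints read from these crops.

```bash
cat > fit.py <<'E'
from h import *
from scipy.optimize import least_squares
def fit(obs,x0):
    # obs: list of (snapshot, pixel, local point)
    def r(p):
        c,s=np.cos(p[2]),np.sin(p[2]); out=[]
        for sn,px,l in obs:
            out.append(proj(sn,[p[0]+c*l[0]-s*l[1],p[1]+s*l[0]+c*l[1],l[2]])[0]-px)
        return np.ravel(out)
    f=least_squares(r,x0,loss="soft_l1"); return f.x,r(f.x).reshape(-1,2)
E
python3 - <<'E'
from fit import *
np.set_printoptions(precision=3,suppress=True)
a=optics.snapshot("top");b=optics.snapshot("side")
C={'p':[(301,233),(264,283)],'c':[(216,235),(195,225)],'r':[(198,157),(237,150)],'b':[(320,157),(345,216)]}
def o(k,v,q,l): 
    c=C[k][v]; return ((a,b)[v],np.array([c[0]-36.5+q[0]/2.77,c[1]-36.5+q[1]/2.77])+.18,l)
g=lambda y,z=.155:(0,y,z)
P=[o('p',0,(102,131),g(-.035)),o('p',0,(113,76),g(.035)),o('p',1,(77,77),g(-.035,.148)),o('p',1,(133,44),g(.035,.148))]
Cd=[o('c',0,(67,107),g(.035)),o('c',0,(119,85),g(-.035)),o('c',1,(63,43),g(.035,.152)),o('c',1,(115,61),g(-.035,.152)),
 o('c',0,(53,83),(.04,.052,.07)),o('c',0,(131,57),(.04,-.052,.07)),o('c',0,(150,112),(-.04,-.052,.07)),o('c',0,(74,138),(-.04,.052,.07)),
 o('c',1,(46,104),(-.04,.052,.07)),o('c',1,(129,126),(-.04,-.052,.07)),o('c',1,(156,82),(.04,-.052,.07))]
R=[o('r',0,(105,95),(0,0,.012)),o('r',0,(73,54),(0,0,.283)),o('r',0,(87,156),(-.113,0,.275)),o('r',1,(119,171),(0,0,.012)),o('r',1,(112,14),(0,0,.282)),o('r',1,(52,73),(-.113,0,.275))]
B=[o('b',0,(92,92),(0,0,.012)),o('b',0,(129,47),(0,0,.303)),o('b',0,(118,149),(-.113,0,.295)),o('b',1,(89,170),(0,0,.012)),o('b',1,(140,12),(0,0,.302)),o('b',1,(63,78),(-.113,0,.295))]
for n,O,x0 in(("pail",P,[.3,-.15,0]),("caddy",Cd,[.3,.15,0]),("rhook",R,[.6,.2,0]),("bhook",B,[.6,-.2,0])):
    x,r=fit(O,x0); print(n,x,"maxres",abs(r).max(0)); print(r.round(1).tolist())
    if 'hook' in n: print(" seat",x[0]-.07*np.cos(x[2]),x[1]-.07*np.sin(x[2]))
for t,z in("spray_can",.19),("tape_roll",.045),("burner_box",.13):
    r=optics.cut_out(a,t)[0]; print(t,onz(a,r["centre"],z))
st=arm.read_state(); import scipy.spatial.transform as T
print(T.Rotation.from_rotvec(st["eef_rot"]).as_matrix())
E
```

```text
pail [ 0.424 -0.155 -1.777] maxres [0.742 0.612]
[[0.2, -0.2], [0.7, -0.2], [-0.7, 0.3], [-0.0, -0.6]]
caddy [0.416 0.155 0.381] maxres [1.877 2.504]
[[0.5, 0.1], [0.9, 0.9], [0.1, -0.8], [1.2, -0.5], [0.3, -0.5], [-1.0, -1.1], [-0.3, -0.3], [0.2, 0.4], [-0.3, 0.2], [-1.9, 2.5], [-0.3, -0.5]]
rhook [0.712 0.232 0.159] maxres [0.642 1.156]
[[0.4, 0.4], [0.6, 0.8], [0.3, -0.9], [-0.2, -1.2], [-0.3, -0.1], [-0.1, -0.8]]
 seat 0.6425975217831943 0.2210813149227823
bhook [ 0.727 -0.217 -0.077] maxres [0.697 0.772]
[[0.3, 0.4], [0.3, 0.7], [0.7, -0.4], [-0.2, -0.3], [-0.1, -0.3], [-0.1, -0.8]]
 seat 0.6573130324781857 -0.2117126910736175
spray_can [[ 0.571 -0.007  0.19 ]]
tape_roll [[0.74  0.017 0.045]]
burner_box [[ 0.564 -0.4    0.13 ]]
[[-0.974  0.225 -0.   ]
 [ 0.225  0.974 -0.   ]
 [ 0.    -0.    -1.   ]]
```

The fits have residuals of about 1 px (3 mm) and agree with the given sizes. The caddy goes first. I'll lift and twist to line up with its handle.

apply_moves(targets=[{"twist": 0.917,"z": -0.03,"fingers": 0.2},{"twist": 0.917,"z": -0.03,"fingers": 0.2},{"twist": 0.917,"z": -0.03,"fingers": 0.2},{"twist": 0.917,"z": -0.03,"fingers": 0.2},{"twist": 0.917,"z": -0.03,"fingers": 0.2},{"twist": 0.917,"z": -0.03,"fingers": 0.2},{"twist": 0.917,"z": -0.03,"fingers": 0.2}])

```text
schema error: expected keys x, y, z, twist, fingers
```

apply_moves(targets=[{"x": -0.2176,"y": 0.029},{"x": -0.2176,"y": 0.029},{"x": -0.2176,"y": 0.029},{"x": -0.2176,"y": 0.029},{"x": -0.2176,"y": 0.029},{"x": -0.2176,"y": 0.029},{"x": -0.2176,"y": 0.029},{"x": -0.2176,"y": 0.029},{"x": -0.2176,"y": 0.029},{"x": -0.2176,"y": 0.029}])

```text
schema error: expected keys x, y, z, twist, fingers
```

```bash
cat > go.py <<'E'
# usage: go.py x y z yaw -> shifts in tool axes (shares of 250 mm) and twist (shares of .15)
import sys
from h import *
from scipy.spatial.transform import Rotation as R
st=arm.read_state(); M=R.from_rotvec(st["eef_rot"]).as_matrix(); t=list(map(float,sys.argv[1:]))
yaw=np.arctan2(M[1,1],M[0,1]); dy=(yaw-t[3]+np.pi/2)%np.pi-np.pi/2
print("t",st["time"],"pos",st["position"].round(4),"yaw",yaw.round(3),"zaxis",M[:,2].round(3),"w",round(st["gripper_width"],4),"F",st["wrist_force"].round(1))
print("shares now",(M.T@(np.array(t[:3])-st["position"])/.25).round(3),"twist",(dy/.15).round(2))
y=np.array([np.cos(t[3]),np.sin(t[3]),0]);  y=y if y@M[:,1]>0 else -y
M2=np.c_[np.cross(y,[0,0,-1]),y,[0,0,-1]]; print("after twist",(M2.T@(np.array(t[:3])-st["position"])/.25).round(3))
E
python3 go.py .416 .155 .146 .381
```

```text
t 1.45 pos [0.1461 0.6334 0.2085] yaw 1.344 zaxis [-0. -0. -1.] w 0.0856 F [-0.8  0.3 -0. ]
shares now [-1.482 -1.622  0.25 ] twist 6.42
after twist [-2.178  0.291  0.25 ]
```

apply_moves(targets=[{"x": 0,"y": 0,"twist": 0.917,"z": -0.03,"fingers": 0.2},{"x": 0,"y": 0,"twist": 0.917,"z": -0.03,"fingers": 0.2},{"x": 0,"y": 0,"twist": 0.917,"z": -0.03,"fingers": 0.2},{"x": 0,"y": 0,"twist": 0.917,"z": -0.03,"fingers": 0.2},{"x": 0,"y": 0,"twist": 0.917,"z": -0.03,"fingers": 0.2},{"x": 0,"y": 0,"twist": 0.917,"z": -0.03,"fingers": 0.2},{"x": 0,"y": 0,"twist": 0.917,"z": -0.03,"fingers": 0.2}])

```text
time: 2.33
position: [0.1461, 0.6334, 0.2613]
eef_rot: [1.766, 2.598, 0.0]
wrist_force: [-0.3, -0.3, 0.8]
gripper_width: 0.051
finger_force: 0.0
```

apply_moves(targets=[{"x": -0.218,"y": 0.029,"z": 0,"twist": 0,"fingers": 0.2},{"x": -0.218,"y": 0.029,"z": 0,"twist": 0,"fingers": 0.2},{"x": -0.218,"y": 0.029,"z": 0,"twist": 0,"fingers": 0.2},{"x": -0.218,"y": 0.029,"z": 0,"twist": 0,"fingers": 0.2},{"x": -0.218,"y": 0.029,"z": 0,"twist": 0,"fingers": 0.2},{"x": -0.218,"y": 0.029,"z": 0,"twist": 0,"fingers": 0.2},{"x": -0.218,"y": 0.029,"z": 0,"twist": 0,"fingers": 0.2},{"x": -0.218,"y": 0.029,"z": 0,"twist": 0,"fingers": 0.2},{"x": -0.218,"y": 0.029,"z": 0,"twist": 0,"fingers": 0.2},{"x": -0.218,"y": 0.029,"z": 0,"twist": 0,"fingers": 0.2}])

```text
time: 3.58
position: [0.4169, 0.1528, 0.2614]
eef_rot: [1.76, 2.601, 0.001]
wrist_force: [0.9, 0.9, -0.4]
gripper_width: 0.0513
finger_force: 0.0
```

```bash
python3 go.py .416 .155 .146 .381
```

```text
t 3.575 pos [0.4169 0.1528 0.2614] yaw 0.381 zaxis [ 0.001  0.    -1.   ] w 0.0513 F [ 0.9  0.9 -0.4]
shares now [ 0.01  -0.     0.462] twist 0.0
after twist [0.009 0.    0.462]
```

apply_moves(targets=[{"x": 0.009,"y": 0,"z": 0.12,"twist": 0,"fingers": 0.2},{"x": 0,"y": 0,"z": 0.12,"twist": 0,"fingers": 0.2},{"x": 0,"y": 0,"z": 0.12,"twist": 0,"fingers": 0.2},{"x": 0,"y": 0,"z": 0.1,"twist": 0,"fingers": 0.2},{"x": 0,"y": 0,"z": 0,"twist": 0,"fingers": 0.2},{"x": 0,"y": 0,"z": 0,"twist": 0,"fingers": -1},{"x": 0,"y": 0,"z": 0,"twist": 0,"fingers": -1},{"x": 0,"y": 0,"z": 0,"twist": 0,"fingers": -1},{"x": 0,"y": 0,"z": 0,"twist": 0,"fingers": -1},{"x": 0,"y": 0,"z": 0,"twist": 0,"fingers": -1}], grip_force=60)

```text
time: 4.82
position: [0.4154, 0.1566, 0.1461]
eef_rot: [1.76, 2.602, 0.0]
wrist_force: [0.1, -0.6, 0.1]
gripper_width: -0.0003
finger_force: 0.0
```

It closed on nothing, so I'll take a picture.

```bash
python3 - <<'E'
from crop import *
a=optics.snapshot("top");b=optics.snapshot("side")
p=np.array([[.4154,.1566,.1321],[.416,.155,.157],[.424,-.155,.157]])
print(proj(a,p),proj(b,p))
crops([a],[[(216,235),(301,233)]],36,5.5,"c1a.png");crops([b],[[(195,225),(264,283)]],36,5.5,"c1b.png")
x=cv2.imread("pics/c1a.png");y=cv2.imread("pics/c1b.png");z=np.hstack([x[:,:396],y[:,:396]]);cv2.imwrite("pics/c1.png",z)
for s in(a,b):
  for t in("blue_caddy",):
    for r in optics.cut_out(s,t)[:2]: print(r["p"],r["centre"])
E
```

```text
[[214.05273148 234.06056729]
 [213.80315585 234.01713342]
 [304.13406966 233.79960976]] [[191.65229331 210.52142261]
 [190.98370599 205.85965206]
 [265.54723466 266.7989428 ]]
0.48 [145.5, 184.9]
0.66 [197.9, 226.9]
```

View pics/c1.png

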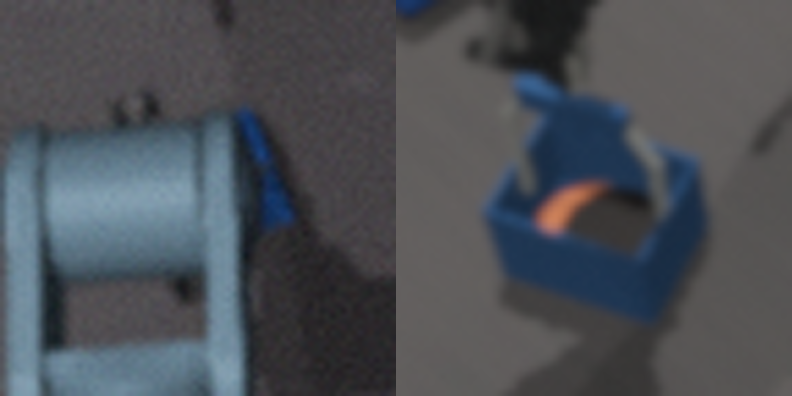

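The side crop shows the dark gripper ending behind the blue grip at about (560,80), so the tool may be beyond the handle. I'll overlay the predicted TCP axis to check.

```bash
python3 - <<'E'
from crop import *
np.set_printoptions(precision=3,suppress=True)
s=optics.snapshot("side"); st=arm.read_state(); p=st["position"]; print(p,st["gripper_width"],st["wrist_force"])
im=s["image"].copy()
big=cv2.resize(im[140:260,115:275],None,fx=5,fy=5,interpolation=cv2.INTER_CUBIC)
def d(P,c,r=3):
    for q in proj(s,P): cv2.circle(big,tuple(int(v) for v in ((q-[115,140]+.5)*5)),r,c,1)
d([[p[0],p[1],z] for z in (.132,.146,.2,.25,.3,.35)],(255,255,0))
y=.381;cx=np.array([np.cos(y),np.sin(y)]);cy=np.array([-np.sin(y),np.cos(y)]);o=np.array([.416,.155])
for z in(.135,.157): d([[*(o+cy*k),z] for k in(-.035,0,.035)],(255,0,255))
d([[*(o+cx*a+cy*b),.07] for a in(-.04,.04) for b in(-.052,.052)],(0,255,0))
d([[*(o+cx*a+cy*b),0] for a in(-.04,.04) for b in(-.052,.052)],(0,255,255))
cv2.imwrite("pics/d.png",cv2.cvtColor(big,cv2.COLOR_RGB2BGR))
E
```

```text
[0.415 0.157 0.146] -3.3258326544347964e-05 [ 0.083 -0.222  1.148]
```

View pics/d.png

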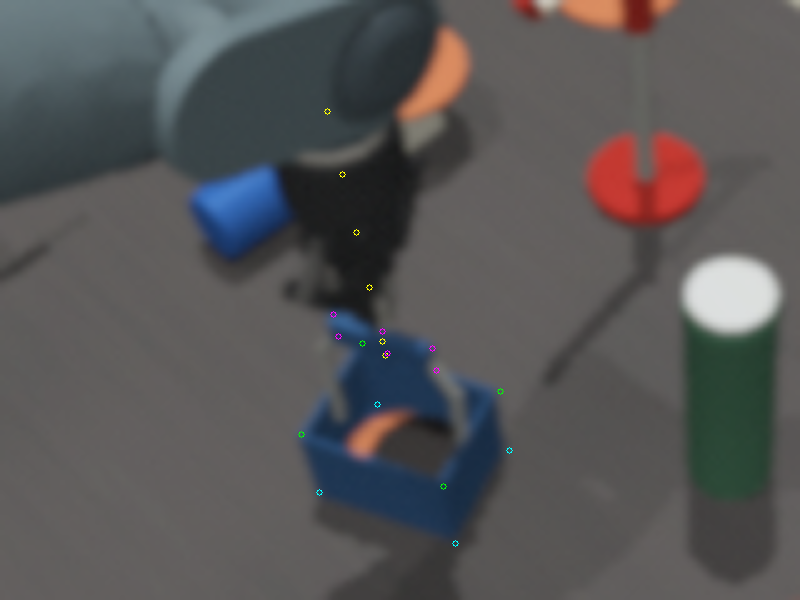

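The overlay fits the caddy and its grip well, but the fingers seem to end at the top of the grip. I'll back off upwards, open the fingers and look again.

apply_moves(targets=[{"x": 0,"y": 0,"z": -0.1,"twist": 0,"fingers": -1},{"x": 0,"y": 0,"z": -0.1,"twist": 0,"fingers": -1},{"x": 0,"y": 0,"z": 0,"twist": 0,"fingers": 0.2},{"x": 0,"y": 0,"z": 0,"twist": 0,"fingers": 0.2},{"x": 0,"y": 0,"z": 0,"twist": 0,"fingers": 0.2},{"x": 0,"y": 0,"z": 0,"twist": 0,"fingers": 0.2},{"x": 0,"y": 0,"z": 0,"twist": 0,"fingers": 0.2}])

```text
time: 5.95
position: [0.4151, 0.1565, 0.1956]
eef_rot: [-1.76, -2.601, 0.001]
wrist_force: [-0.9, 0.4, -0.4]
gripper_width: 0.0514
finger_force: 0.0
```

```bash
cat > ov.py <<'E'
from crop import *
def ov(s,name,x0,y0,o,y,p,gw=.051,k=5,w=160,h=120):
    big=cv2.resize(s["image"][y0:y0+h,x0:x0+w],None,fx=k,fy=k,interpolation=cv2.INTER_CUBIC)
    def d(P,c):
        for q in proj(s,P): cv2.circle(big,tuple(int(v) for v in ((q-[x0,y0]+.5)*k)),3,c,1)
    d([[p[0],p[1],p[2]+z] for z in (-.014,0,.05)],(255,255,0))
    cx=np.array([np.cos(y),np.sin(y)]);cy=np.array([-np.sin(y),np.cos(y)]);o=np.array(o)
    d([[*(p[:2]+cx*k_),p[2]-.008] for k_ in(-gw/2,gw/2)],(255,0,0))
    for z in(.135,.157): d([[*(o+cy*k_),z] for k_ in(-.035,0,.035)],(255,0,255))
    cv2.imwrite("pics/"+name,cv2.cvtColor(big,cv2.COLOR_RGB2BGR))
E
python3 - <<'E'
from ov import *
s=optics.snapshot("side"); st=arm.read_state(); p=st["position"]; print(p,st["gripper_width"])
ov(s,"e.png",115,120,(.416,.155),.381,p)
E
```

```text
[0.4152131  0.15652534 0.19570731] 0.051357220419375044
```

View pics/e.png

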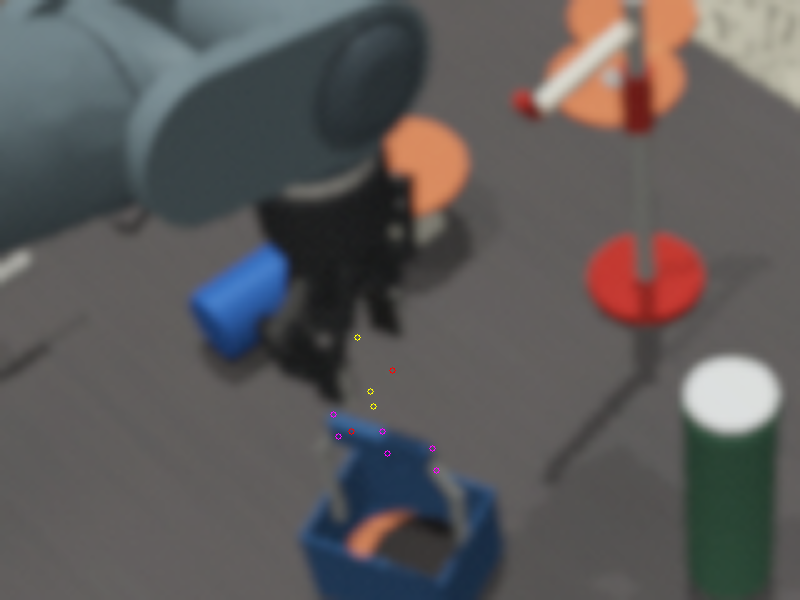

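The fingertips show at about (338,400) and (390,330). That is some 35 px above the prediction and exactly along the vertical, so the tips really sit about 35 mm higher than the stated TCP implies. They closed above the grip, so I'll go lower; that is safe either way, because the fingers straddle the grip.

apply_moves(targets=[{"x": 0,"y": 0,"z": 0.11,"twist": 0,"fingers": 0.2},{"x": 0,"y": 0,"z": 0.11,"twist": 0,"fingers": 0.2},{"x": 0,"y": 0,"z": 0.1,"twist": 0,"fingers": 0.2},{"x": 0,"y": 0,"z": 0,"twist": 0,"fingers": 0.2},{"x": 0,"y": 0,"z": 0,"twist": 0,"fingers": -1},{"x": 0,"y": 0,"z": 0,"twist": 0,"fingers": -1},{"x": 0,"y": 0,"z": 0,"twist": 0,"fingers": -1},{"x": 0,"y": 0,"z": 0,"twist": 0,"fingers": -1},{"x": 0,"y": 0,"z": 0,"twist": 0,"fingers": -1}], grip_force=60)

```text
time: 7.12
position: [0.416, 0.157, 0.1172]
eef_rot: [1.76, 2.601, 0.003]
wrist_force: [-2.9, 1.9, 6.5]
gripper_width: 0.0085
finger_force: 61.9
```

```bash
python3 - <<'E'
from ov import *
s=optics.snapshot("side"); st=arm.read_state(); p=st["position"]; print(p,st["gripper_width"],st["finger_force"],st["wrist_force"])
ov(s,"f.png",115,120,(.416,.155),.381,p,.01)
E
```

```text
[0.41600541 0.1569506  0.11716082] 0.008060049580797448 61.852816343307495 [-2.90431213  1.79165645  5.70415385]
```

View pics/f.png

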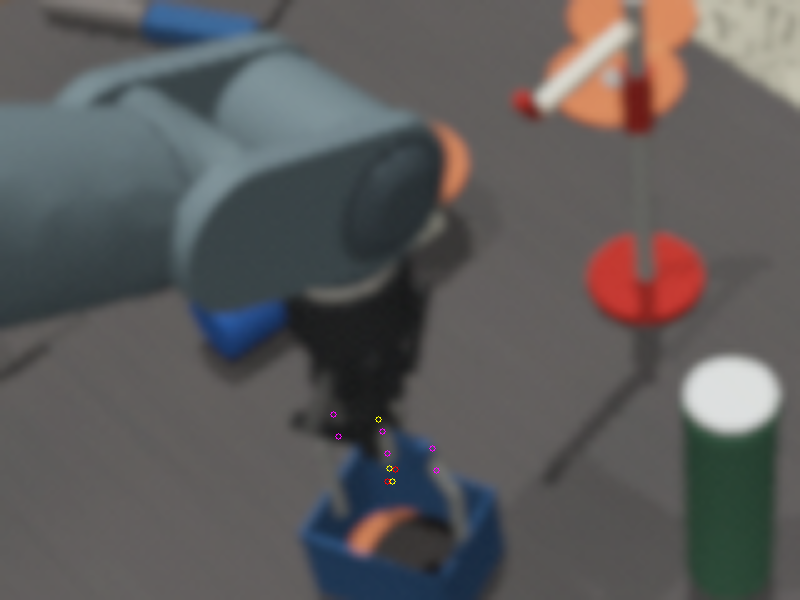

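It's gripped: width 8 mm, finger force 62 N, with the fingers overlapping the grip at about (390,450). Lifting, gently at first.

apply_moves(targets=[{"x": 0,"y": 0,"z": -0.03,"twist": 0,"fingers": -1},{"x": 0,"y": 0,"z": -0.09,"twist": 0,"fingers": -1},{"x": 0,"y": 0,"z": -0.13,"twist": 0,"fingers": -1},{"x": 0,"y": 0,"z": -0.15,"twist": 0,"fingers": -1},{"x": 0,"y": 0,"z": -0.15,"twist": 0,"fingers": -1},{"x": 0,"y": 0,"z": -0.15,"twist": 0,"fingers": -1},{"x": 0,"y": 0,"z": -0.12,"twist": 0,"fingers": -1},{"x": 0,"y": 0,"z": -0.06,"twist": 0,"fingers": -1},{"x": 0,"y": 0,"z": 0,"twist": 0,"fingers": -1}], grip_force=80)

```text
time: 8.3
position: [0.4154, 0.1565, 0.336]
eef_rot: [1.76, 2.602, 0.0]
wrist_force: [-0.5, -0.2, -5.4]
gripper_width: 0.0076
finger_force: 79.1
```

```bash
python3 go.py .416 -.19 .337 -.077; python3 - <<'E'
from crop import *
s=optics.snapshot("side")
for t in("blue_caddy","blue_grip"):
  for r in optics.cut_out(s,t)[:2]: 
    ys,xs=np.nonzero(r["pixels"]); print(t,r["p"],r["centre"],xs.min(),xs.max(),ys.min(),ys.max())
# predicted extents of the caddy lifted 0.22
y=.381;c=np.array([np.cos(y),np.sin(y)]);d=np.array([-c[1],c[0]]);o=np.array([.416,.157])
for h in(.0,.18,.22):
  q=proj(s,[[*(o+c*a+d*b),z+h] for a in(-.04,.04) for b in(-.052,.052) for z in(0,.07)]); print(h,q.min(0),q.max(0))
E
```

```text
t 8.3 pos [0.4154 0.1565 0.336 ] yaw 0.381 zaxis [ 0. -0. -1.] w 0.0076 F [-0.5 -0.2 -5.4]
shares now [-1.287 -0.513 -0.004] twist 3.05
after twist [-1.382  0.109 -0.004]
blue_caddy 0.75 [185.2, 182.4] 161 208 155 207
blue_grip 0.82 [185.4, 183.5] 162 208 155 208
0.0 [174.4057795  207.96496405] [216.02450934 247.79686468]
0.18 [163.15891757 171.5405069 ] [210.70595792 215.9630569 ]
0.22 [160.2493745  162.15058947] [209.34261335 207.72589574]
```

The caddy is lifted as predicted. Next: twist, then cross.

apply_moves(targets=[{"x": 0,"y": 0,"z": 0,"twist": 0.61,"fingers": -1},{"x": 0,"y": 0,"z": 0,"twist": 0.61,"fingers": -1},{"x": 0,"y": 0,"z": 0,"twist": 0.61,"fingers": -1},{"x": 0,"y": 0,"z": 0,"twist": 0.61,"fingers": -1},{"x": 0,"y": 0,"z": 0,"twist": 0.61,"fingers": -1}])

```text
time: 9.07
position: [0.4147, 0.1564, 0.3342]
eef_rot: [-2.307, -2.13, 0.004]
wrist_force: [-0.8, -0.4, -4.3]
gripper_width: 0.008
finger_force: 79.2
```

apply_moves(targets=[{"x": -0.08,"y": 0,"z": 0,"twist": 0,"fingers": -1},{"x": -0.15,"y": 0.014,"z": 0,"twist": 0,"fingers": -1},{"x": -0.17,"y": 0.014,"z": 0,"twist": 0,"fingers": -1},{"x": -0.17,"y": 0.014,"z": 0,"twist": 0,"fingers": -1},{"x": -0.17,"y": 0.014,"z": 0,"twist": 0,"fingers": -1},{"x": -0.17,"y": 0.014,"z": 0,"twist": 0,"fingers": -1},{"x": -0.17,"y": 0.014,"z": 0,"twist": 0,"fingers": -1},{"x": -0.16,"y": 0.014,"z": 0,"twist": 0,"fingers": -1},{"x": -0.1,"y": 0.011,"z": 0,"twist": 0,"fingers": -1},{"x": -0.042,"y": 0,"z": 0,"twist": 0,"fingers": -1}])

```text
time: 10.32
position: [0.4155, -0.1907, 0.3343]
eef_rot: [-2.304, -2.131, 0.0]
wrist_force: [-0.4, 0.5, -5.1]
gripper_width: 0.0083
finger_force: 79.1
```

```bash
python3 go.py .537 -.2025 .300 -.077;  python3 go.py .655 -.2117 .300 -.077
```

```text
t 10.325 pos [ 0.4155 -0.1907  0.3343] yaw -0.078 zaxis [-0.002  0.002 -1.   ] w 0.0083 F [-0.4  0.5 -5.1]
shares now [-0.009  0.488  0.136] twist -0.01
after twist [-0.01   0.488  0.137]
t 10.325 pos [ 0.4155 -0.1907  0.3343] yaw -0.078 zaxis [-0.002  0.002 -1.   ] w 0.0083 F [-0.4  0.5 -5.1]
shares now [-0.009  0.962  0.135] twist -0.01
after twist [-0.01   0.961  0.137]
```

apply_moves(targets=[{"x": -0.009,"y": 0.08,"z": 0,"twist": 0,"fingers": -1},{"x": 0,"y": 0.13,"z": 0,"twist": 0,"fingers": -1},{"x": 0,"y": 0.14,"z": 0,"twist": 0,"fingers": -1},{"x": 0,"y": 0.1,"z": 0,"twist": 0,"fingers": -1},{"x": 0,"y": 0.038,"z": 0.03,"twist": 0,"fingers": -1},{"x": 0,"y": 0,"z": 0.05,"twist": 0,"fingers": -1},{"x": 0,"y": 0,"z": 0.04,"twist": 0,"fingers": -1},{"x": 0,"y": 0,"z": 0.016,"twist": 0,"fingers": -1},{"x": 0,"y": 0,"z": 0,"twist": 0,"fingers": -1}])

```text
time: 11.45
position: [0.5371, -0.2016, 0.3017]
eef_rot: [-2.305, -2.134, 0.0]
wrist_force: [0.4, -1.1, -5.6]
gripper_width: 0.0078
finger_force: 79.1
```

```bash
python3 go.py .655 -.2117 .300 -.077; python3 - <<'E'
from crop import *
s=optics.snapshot("side");t=optics.snapshot("top")
p=arm.read_state()["position"]; y=-.077;c=np.array([np.cos(y),np.sin(y)]);d=np.array([-c[1],c[0]]); o=p[:2]; up=p[2]-.117
P=[[*(o+d*b),z+up] for b in(-.035,0,.035) for z in(.135,.157)]+[[*(o+c*a+d*b),up+.07] for a in(-.04,.04) for b in(-.052,.052)]
H=[[*(np.array([.727,-.217])-c*k),.285] for k in(0,.035,.07,.105)]
T=[]
for q,(x0,y0) in((s,(285,150)),(t,(285,135))):
    big=cv2.resize(q["image"][y0:y0+120,x0:x0+80],None,fx=5,fy=5,interpolation=cv2.INTER_CUBIC)
    for PP,col in((P,(255,0,255)),(H,(255,255,0))):
        for v in proj(q,PP): cv2.circle(big,tuple(int(e) for e in (v-[x0,y0]+.5)*5),3,col,1)
    T.append(big)
cv2.imwrite("pics/g.png",cv2.cvtColor(np.hstack(T),cv2.COLOR_RGB2BGR))
E
```

```text
t 11.45 pos [ 0.5371 -0.2016  0.3017] yaw -0.077 zaxis [-0.  0. -1.] w 0.0078 F [ 0.4 -1.1 -5.6]
shares now [-0.004  0.473  0.007] twist 0.0
after twist [-0.004  0.473  0.007]
```

View pics/g.png

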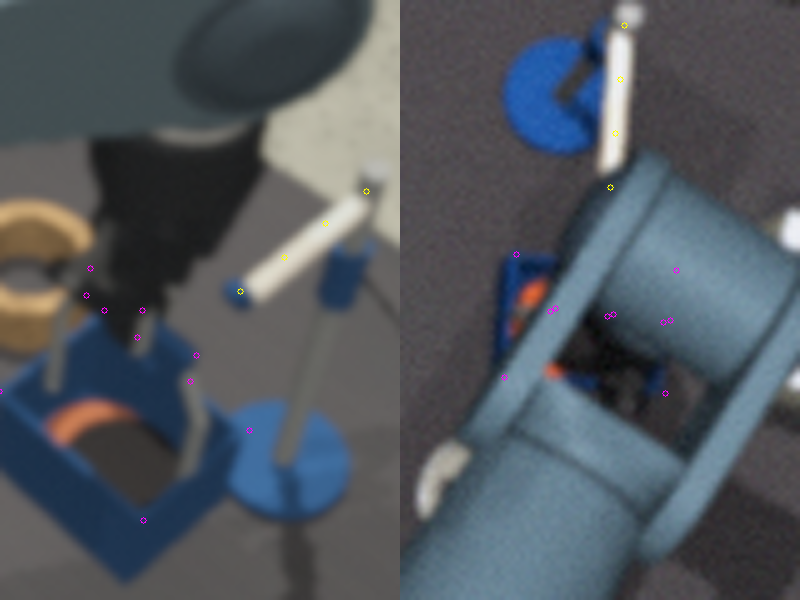

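Side view: the caddy matches the predicted rim points, and the arm's tip at (240,291) sits level with the window. Top view: the yellow points lie along the centre of the arm. Threading now.

apply_moves(targets=[{"x": -0.004,"y": 0.03,"z": 0.004,"twist": 0,"fingers": -1},{"x": 0,"y": 0.06,"z": 0,"twist": 0,"fingers": -1},{"x": 0,"y": 0.07,"z": 0,"twist": 0,"fingers": -1},{"x": 0,"y": 0.07,"z": 0,"twist": 0,"fingers": -1},{"x": 0,"y": 0.07,"z": 0,"twist": 0,"fingers": -1},{"x": 0,"y": 0.07,"z": 0,"twist": 0,"fingers": -1},{"x": 0,"y": 0.06,"z": 0,"twist": 0,"fingers": -1},{"x": 0,"y": 0.03,"z": 0,"twist": 0,"fingers": -1},{"x": 0,"y": 0.012,"z": 0,"twist": 0,"fingers": -1},{"x": 0,"y": 0,"z": 0,"twist": 0,"fingers": -1}])

```text
time: 12.8
position: [0.6552, -0.2115, 0.3009]
eef_rot: [-2.304, -2.135, 0.0]
wrist_force: [0.3, -0.1, -4.6]
gripper_width: 0.008
finger_force: 79.1
```

```bash
python3 go.py .655 -.2117 .270 -.077
```

```text
t 12.8 pos [ 0.6552 -0.2115  0.3009] yaw -0.076 zaxis [-0.  0. -1.] w 0.008 F [ 0.3 -0.1 -4.6]
shares now [-0.001 -0.001  0.124] twist 0.0
after twist [-0.001 -0.001  0.124]
```

apply_moves(targets=[{"x": 0,"y": 0,"z": 0.03,"twist": 0,"fingers": -1},{"x": 0,"y": 0,"z": 0.04,"twist": 0,"fingers": -1},{"x": 0,"y": 0,"z": 0.03,"twist": 0,"fingers": -1},{"x": 0,"y": 0,"z": 0.008,"twist": 0,"fingers": -1},{"x": 0,"y": 0,"z": 0,"twist": 0,"fingers": -1}])

```text
time: 13.42
position: [0.6552, -0.2115, 0.2738]
eef_rot: [-2.304, -2.135, -0.0]
wrist_force: [0.4, 0.1, -3.9]
gripper_width: 0.0082
finger_force: 79.1
```

apply_moves(targets=[{"x": 0,"y": 0,"z": 0.008,"twist": 0,"fingers": -1},{"x": 0,"y": 0,"z": 0.0,"twist": 0,"fingers": -1}])

```text
time: 13.68
position: [0.6555, -0.2119, 0.2725]
eef_rot: [2.304, 2.134, 0.0]
wrist_force: [0.5, -0.9, -3.8]
gripper_width: 0.0079
finger_force: 79.4
```

apply_moves(targets=[{"x": 0,"y": 0,"z": 0.008,"twist": 0,"fingers": -1},{"x": 0,"y": 0,"z": 0.0,"twist": 0,"fingers": -1}])

```text
time: 13.92
position: [0.6557, -0.2125, 0.2716]
eef_rot: [2.303, 2.132, 0.0]
wrist_force: [-0.5, -2.9, 1.8]
gripper_width: 0.0081
finger_force: 80.1
```

It bears on the hook, with a slight sideways push towards -y. I'll relieve that with a 1.5 mm shift, relax the grip and release.

apply_moves(targets=[{"x": -0.006,"y": 0,"z": 0.003,"twist": 0,"fingers": -1},{"x": 0,"y": 0,"z": 0.0,"twist": 0,"fingers": -1},{"x": 0,"y": 0,"z": 0.0,"twist": 0,"fingers": -1}], grip_force=20)

```text
time: 14.3
position: [0.6556, -0.2137, 0.2703]
eef_rot: [2.303, 2.133, 0.0]
wrist_force: [0.9, -3.8, 3.8]
gripper_width: 0.008
finger_force: 80.3
```

apply_moves(targets=[{"x": 0,"y": 0,"z": 0,"twist": 0,"fingers": -0.7},{"x": 0,"y": 0,"z": 0.0,"twist": 0,"fingers": -0.55},{"x": 0,"y": 0,"z": 0.0,"twist": 0,"fingers": -0.4},{"x": 0,"y": 0,"z": 0.0,"twist": 0,"fingers": -0.3},{"x": 0,"y": 0,"z": 0.0,"twist": 0,"fingers": -0.3}])

```text
time: 14.92
position: [0.6551, -0.213, 0.2692]
eef_rot: [-2.304, -2.135, -0.0]
wrist_force: [-0.3, -1.1, 0.7]
gripper_width: 0.0299
finger_force: 0.0
```

apply_moves(targets=[{"x": 0,"y": 0,"z": -0.04,"twist": 0,"fingers": -0.3},{"x": 0,"y": 0,"z": -0.1,"twist": 0,"fingers": -0.3},{"x": 0,"y": 0,"z": -0.15,"twist": 0,"fingers": -0.3},{"x": 0,"y": 0,"z": -0.11,"twist": 0,"fingers": 0.2}])

```text
time: 15.42
position: [0.6554, -0.2132, 0.3723]
eef_rot: [2.303, 2.133, 0.002]
wrist_force: [0.5, 0.4, 0.7]
gripper_width: 0.0467
finger_force: 0.0
```

apply_moves(targets=[{"x": 0,"y": -0.1,"z": 0,"twist": -0.96,"fingers": 0.2},{"x": 0,"y": 0,"z": 0,"twist": -0.96,"fingers": 0.2},{"x": 0,"y": 0,"z": 0,"twist": -0.96,"fingers": 0.2},{"x": 0,"y": 0,"z": 0,"twist": -0.96,"fingers": 0.2},{"x": 0,"y": 0,"z": 0,"twist": -0.96,"fingers": 0.2},{"x": 0,"y": 0,"z": 0,"twist": -0.96,"fingers": 0.2},{"x": 0,"y": 0,"z": 0,"twist": -0.96,"fingers": 0.2},{"x": 0,"y": 0,"z": 0,"twist": -0.96,"fingers": 0.2},{"x": 0,"y": 0,"z": 0,"twist": -0.96,"fingers": 0.2},{"x": 0,"y": 0,"z": 0,"twist": -0.96,"fingers": 0.2}])

```text
time: 16.68
position: [0.6303, -0.2112, 0.3703]
eef_rot: [0.317, 3.125, -0.001]
wrist_force: [-0.2, 0.0, 0.3]
gripper_width: 0.0513
finger_force: 0.0
```

```bash
python3 go.py .424 -.155 .22 1.365
```

```text
t 16.675 pos [ 0.6303 -0.2112  0.3703] yaw 1.368 zaxis [ 0.001 -0.    -1.   ] w 0.0513 F [-0.2  0.   0.3]
shares now [0.854 0.055 0.6  ] twist 0.02
after twist [0.854 0.052 0.601]
```

apply_moves(targets=[{"x": 0.12,"y": 0.01,"z": 0,"twist": 0,"fingers": 0.2},{"x": 0.2,"y": 0.01,"z": 0,"twist": 0,"fingers": 0.2},{"x": 0.2,"y": 0.01,"z": 0.1,"twist": 0,"fingers": 0.2},{"x": 0.2,"y": 0.01,"z": 0.2,"twist": 0,"fingers": 0.2},{"x": 0.1,"y": 0.01,"z": 0.2,"twist": 0,"fingers": 0.2},{"x": 0.034,"y": 0.004,"z": 0.1,"twist": 0,"fingers": 0.2},{"x": 0,"y": 0,"z": 0,"twist": 0,"fingers": 0.2}])

```text
time: 17.55
position: [0.4285, -0.1548, 0.224]
eef_rot: [-0.325, -3.122, -0.002]
wrist_force: [0.4, -1.1, 0.9]
gripper_width: 0.0513
finger_force: 0.0
```

```bash
python3 go.py .424 -.155 .116 1.365; python3 - <<'E'
from crop import *
s=optics.snapshot("side");t=optics.snapshot("top")
y=-.077;c=np.array([np.cos(y),np.sin(y)]);d=np.array([-c[1],c[0]]); o=np.array([.655,-.2125]); up=.153
P=[[*(o+d*b),z+up] for b in(-.035,0,.035) for z in(.135,.157)]+[[*(o+c*a+d*b),up+.07] for a in(-.04,.04) for b in(-.052,.052)]
y=1.365;d=np.array([-np.sin(y),np.cos(y)]);H=[[*(np.array([.424,-.155])+d*k),.157] for k in(-.035,0,.035)]
T=[]
for q,(x0,y0) in((s,(240,160)),(t,(270,130))):
    big=cv2.resize(q["image"][y0:y0+140,x0:x0+100],None,fx=4,fy=4,interpolation=cv2.INTER_CUBIC)
    for PP,col in((P,(255,0,255)),(H,(255,255,0))):
        for v in proj(q,PP): cv2.circle(big,tuple(int(e) for e in (v-[x0,y0]+.5)*4),3,col,1)
    T.append(big)
cv2.imwrite("pics/i.png",cv2.cvtColor(np.hstack(T),cv2.COLOR_RGB2BGR))
E
```

```text
t 17.55 pos [ 0.4285 -0.1548  0.224 ] yaw 1.363 zaxis [-0.002  0.002 -1.   ] w 0.0513 F [ 0.4 -1.1  0.9]
shares now [ 0.017 -0.005  0.432] twist -0.01
after twist [ 0.018 -0.004  0.432]
```

View pics/i.png

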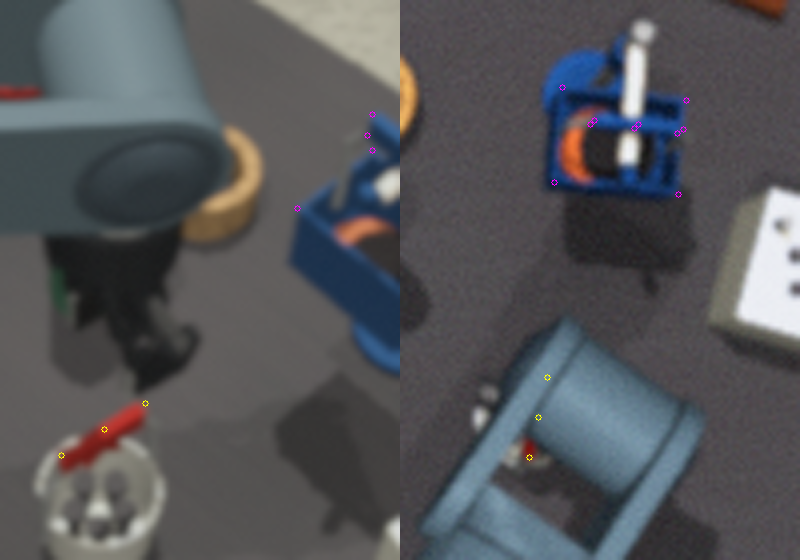

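Top view: the caddy hangs level with its grip across the arm at about (637,125). Side view: the pail grip lies where the yellow points predict. Descending to grasp the pail.

apply_moves(targets=[{"x": 0.017,"y": -0.004,"z": 0.08,"twist": 0,"fingers": 0.2},{"x": 0,"y": 0,"z": 0.13,"twist": 0,"fingers": 0.2},{"x": 0,"y": 0,"z": 0.13,"twist": 0,"fingers": 0.2},{"x": 0,"y": 0,"z": 0.092,"twist": 0,"fingers": 0.2},{"x": 0,"y": 0,"z": 0,"twist": 0,"fingers": 0.2},{"x": 0,"y": 0,"z": 0,"twist": 0,"fingers": -1},{"x": 0,"y": 0,"z": 0,"twist": 0,"fingers": -1},{"x": 0,"y": 0,"z": 0,"twist": 0,"fingers": -1},{"x": 0,"y": 0,"z": 0,"twist": 0,"fingers": -1},{"x": 0,"y": 0,"z": 0,"twist": 0,"fingers": -1}], grip_force=70)

```text
time: 18.9
position: [0.4267, -0.1561, 0.1188]
eef_rot: [0.325, 3.121, -0.001]
wrist_force: [0.5, 1.8, 6.6]
gripper_width: 0.0077
finger_force: 72.5
```

apply_moves(targets=[{"x": 0,"y": 0,"z": -0.03,"twist": 0,"fingers": -1},{"x": 0,"y": 0,"z": -0.09,"twist": 0,"fingers": -1},{"x": 0,"y": 0,"z": -0.13,"twist": 0,"fingers": -1},{"x": 0,"y": 0,"z": -0.15,"twist": 0,"fingers": -1},{"x": 0,"y": 0,"z": -0.15,"twist": 0,"fingers": -1},{"x": 0,"y": 0,"z": -0.15,"twist": 0,"fingers": -1},{"x": 0,"y": 0,"z": -0.12,"twist": 0,"fingers": -1},{"x": 0,"y": 0,"z": -0.06,"twist": 0,"fingers": -1},{"x": 0,"y": 0,"z": 0,"twist": 0,"fingers": -1}], grip_force=80)

```text
time: 20.02
position: [0.4253, -0.1557, 0.3372]
eef_rot: [0.325, 3.124, -0.001]
wrist_force: [-0.3, -0.3, -4.1]
gripper_width: 0.0079
finger_force: 78.4
```

apply_moves(targets=[{"x": 0,"y": 0,"z": 0,"twist": 0.4,"fingers": -1},{"x": 0,"y": 0,"z": 0,"twist": 0.8,"fingers": -1},{"x": 0,"y": 0,"z": 0,"twist": 0.9,"fingers": -1},{"x": 0,"y": 0,"z": 0,"twist": 0.9,"fingers": -1},{"x": 0,"y": 0,"z": 0,"twist": 0.9,"fingers": -1},{"x": 0,"y": 0,"z": 0,"twist": 0.9,"fingers": -1},{"x": 0,"y": 0,"z": 0,"twist": 0.9,"fingers": -1},{"x": 0,"y": 0,"z": 0,"twist": 0.9,"fingers": -1},{"x": 0,"y": 0,"z": 0,"twist": 0.9,"fingers": -1},{"x": 0,"y": 0,"z": 0,"twist": 0.54,"fingers": -1}])

```text
time: 21.28
position: [0.4245, -0.1552, 0.3346]
eef_rot: [-2.04, -2.383, 0.001]
wrist_force: [-0.5, 0.5, -3.4]
gripper_width: 0.0078
finger_force: 78.4
```

```bash
python3 go.py .41 .17 .337 .159; python3 go.py .523 .200 .282 .159
```

```text
t 21.275 pos [ 0.4245 -0.1552  0.3346] yaw 0.155 zaxis [-0.004  0.002 -1.   ] w 0.0078 F [-0.5  0.5 -3.4]
shares now [ 1.294  0.143 -0.007] twist -0.03
after twist [ 1.293  0.149 -0.01 ]
t 21.275 pos [ 0.4245 -0.1552  0.3346] yaw 0.155 zaxis [-0.004  0.002 -1.   ] w 0.0078 F [-0.5  0.5 -3.4]
shares now [1.342 0.609 0.212] twist -0.03
after twist [1.34  0.614 0.21 ]
```

apply_moves(targets=[{"x": 0.08,"y": 0.009,"z": 0,"twist": -0.03,"fingers": -1},{"x": 0.15,"y": 0.02,"z": 0,"twist": 0,"fingers": -1},{"x": 0.16,"y": 0.02,"z": 0,"twist": 0,"fingers": -1},{"x": 0.16,"y": 0.02,"z": 0,"twist": 0,"fingers": -1},{"x": 0.16,"y": 0.02,"z": 0,"twist": 0,"fingers": -1},{"x": 0.16,"y": 0.02,"z": 0,"twist": 0,"fingers": -1},{"x": 0.16,"y": 0.02,"z": 0,"twist": 0,"fingers": -1},{"x": 0.14,"y": 0.02,"z": 0,"twist": 0,"fingers": -1},{"x": 0.09,"y": 0,"z": 0,"twist": 0,"fingers": -1},{"x": 0.033,"y": 0,"z": 0,"twist": 0,"fingers": -1}])

```text
time: 22.52
position: [0.4087, 0.1708, 0.3359]
eef_rot: [-2.029, -2.396, 0.003]
wrist_force: [-0.0, -0.0, -4.2]
gripper_width: 0.0081
finger_force: 78.4
```

```bash
python3 go.py .523 .200 .282 .159
```

```text
t 22.525 pos [0.4087 0.1708 0.3359] yaw 0.166 zaxis [-0.002 -0.    -1.   ] w 0.0081 F [-0.  -0.  -4.2]
shares now [0.04  0.471 0.215] twist 0.04
after twist [0.043 0.47  0.216]
```

apply_moves(targets=[{"x": 0.02,"y": 0.08,"z": 0,"twist": 0.04,"fingers": -1},{"x": 0.023,"y": 0.13,"z": 0,"twist": 0,"fingers": -1},{"x": 0,"y": 0.14,"z": 0,"twist": 0,"fingers": -1},{"x": 0,"y": 0.09,"z": 0.02,"twist": 0,"fingers": -1},{"x": 0,"y": 0.03,"z": 0.06,"twist": 0,"fingers": -1},{"x": 0,"y": 0,"z": 0.08,"twist": 0,"fingers": -1},{"x": 0,"y": 0,"z": 0.04,"twist": 0,"fingers": -1},{"x": 0,"y": 0,"z": 0.015,"twist": 0,"fingers": -1},{"x": 0,"y": 0,"z": 0,"twist": 0,"fingers": -1}])

```text
time: 23.65
position: [0.5241, 0.1984, 0.2835]
eef_rot: [2.041, 2.388, 0.0]
wrist_force: [-0.4, 0.4, -2.9]
gripper_width: 0.0077
finger_force: 78.4
```

```bash
python3 go.py .642 .219 .282 .159; python3 - <<'E'
from crop import *
s=optics.snapshot("side");t=optics.snapshot("top")
p=arm.read_state()["position"]; y=.159;c=np.array([np.cos(y),np.sin(y)]);d=np.array([-c[1],c[0]]); o=p[:2]+.003*d; up=p[2]-.1188
P=[[*(o+d*b),z+up] for b in(-.035,0,.035) for z in(.135,.157)]+[[*(o+.045*(c*np.cos(a)+d*np.sin(a))),up+.07] for a in np.arange(0,6.2,.785)]
H=[[*(np.array([.712,.232])-c*k),.265] for k in(0,.035,.07,.105)]
T=[]
for q,(x0,y0) in((s,(165,95)),(t,(165,125))):
    big=cv2.resize(q["image"][y0:y0+120,x0:x0+80],None,fx=5,fy=5,interpolation=cv2.INTER_CUBIC)
    for PP,col in((P,(255,0,255)),(H,(0,160,0))):
        for v in proj(q,PP): cv2.circle(big,tuple(int(e) for e in (v-[x0,y0]+.5)*5),3,col,1)
    T.append(big)
cv2.imwrite("pics/j.png",cv2.cvtColor(np.hstack(T),cv2.COLOR_RGB2BGR))
E
```

```text
t 23.65 pos [0.5241 0.1984 0.2835] yaw 0.156 zaxis [ 0.  0. -1.] w 0.0077 F [-0.4  0.4 -2.9]
shares now [0.008 0.479 0.006] twist -0.02
after twist [0.007 0.479 0.006]
```

View pics/j.png

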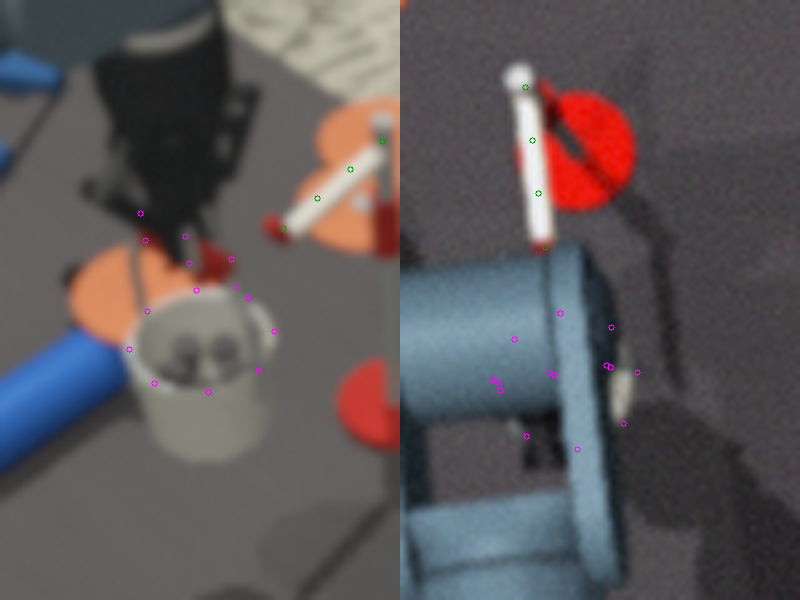

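The pail rim and grip match the predicted points, and the green points lie along the middle of the arm. Threading.

apply_moves(targets=[{"x": 0.007,"y": 0.03,"z": 0.003,"twist": -0.02,"fingers": -1},{"x": 0,"y": 0.06,"z": 0,"twist": 0,"fingers": -1},{"x": 0,"y": 0.07,"z": 0,"twist": 0,"fingers": -1},{"x": 0,"y": 0.07,"z": 0,"twist": 0,"fingers": -1},{"x": 0,"y": 0.07,"z": 0,"twist": 0,"fingers": -1},{"x": 0,"y": 0.07,"z": 0,"twist": 0,"fingers": -1},{"x": 0,"y": 0.06,"z": 0,"twist": 0,"fingers": -1},{"x": 0,"y": 0.035,"z": 0,"twist": 0,"fingers": -1},{"x": 0,"y": 0.014,"z": 0,"twist": 0,"fingers": -1},{"x": 0,"y": 0,"z": 0,"twist": 0,"fingers": -1}])

```text
time: 25.0
position: [0.6423, 0.2191, 0.2824]
eef_rot: [-2.038, -2.391, 0.0]
wrist_force: [0.3, -0.4, -2.9]
gripper_width: 0.0078
finger_force: 78.5
```

```bash
python3 go.py .642 .219 .252 .159
```

```text
t 25.0 pos [0.6423 0.2191 0.2824] yaw 0.159 zaxis [-0. -0. -1.] w 0.0078 F [ 0.3 -0.4 -2.9]
shares now [-0.    -0.001  0.122] twist 0.0
after twist [-0.    -0.001  0.122]
```

apply_moves(targets=[{"x": 0,"y": 0,"z": 0.03,"twist": 0,"fingers": -1},{"x": 0,"y": 0,"z": 0.04,"twist": 0,"fingers": -1},{"x": 0,"y": 0,"z": 0.03,"twist": 0,"fingers": -1},{"x": 0,"y": 0,"z": 0.012,"twist": 0,"fingers": -1},{"x": 0,"y": 0,"z": 0,"twist": 0,"fingers": -1}])

```text
time: 25.62
position: [0.6423, 0.2186, 0.2547]
eef_rot: [2.038, 2.39, -0.001]
wrist_force: [-0.5, -2.5, -3.1]
gripper_width: 0.0078
finger_force: 78.7
```

apply_moves(targets=[{"x": 0,"y": 0,"z": 0.008,"twist": 0,"fingers": -1},{"x": 0,"y": 0,"z": 0.0,"twist": 0,"fingers": -1}])

```text
time: 25.88
position: [0.6429, 0.2185, 0.2542]
eef_rot: [2.037, 2.389, 0.001]
wrist_force: [-1.8, -4.9, 4.3]
gripper_width: 0.0079
finger_force: 79.5
```

apply_moves(targets=[{"x": 0,"y": 0,"z": 0.006,"twist": 0,"fingers": -1},{"x": 0,"y": 0,"z": 0.0,"twist": 0,"fingers": -1}])

```text
time: 26.12
position: [0.6433, 0.2184, 0.2539]
eef_rot: [2.036, 2.388, 0.002]
wrist_force: [-2.8, -5.5, 8.2]
gripper_width: 0.0083
finger_force: 80.1
```

It's bearing on the hook. I'll ease sideways and release.

apply_moves(targets=[{"x": -0.008,"y": 0,"z": 0,"twist": 0,"fingers": -1},{"x": 0,"y": 0,"z": 0.003,"twist": 0,"fingers": -1},{"x": 0,"y": 0,"z": 0,"twist": 0,"fingers": -1}], grip_force=20)

```text
time: 26.5
position: [0.6439, 0.2169, 0.2525]
eef_rot: [2.036, 2.388, 0.004]
wrist_force: [-0.7, -3.3, 7.2]
gripper_width: 0.0075
finger_force: 79.9
```

apply_moves(targets=[{"x": 0,"y": 0,"z": 0,"twist": 0,"fingers": -0.7},{"x": 0,"y": 0,"z": 0.0,"twist": 0,"fingers": -0.55},{"x": 0,"y": 0,"z": 0.0,"twist": 0,"fingers": -0.4},{"x": 0,"y": 0,"z": 0.0,"twist": 0,"fingers": -0.3},{"x": 0,"y": 0,"z": 0.0,"twist": 0,"fingers": -0.3}])

```text
time: 27.12
position: [0.6426, 0.2172, 0.2502]
eef_rot: [-2.038, -2.391, 0.0]
wrist_force: [-0.2, -0.4, 0.3]
gripper_width: 0.0297
finger_force: 0.0
```

apply_moves(targets=[{"x": 0,"y": 0,"z": -0.04,"twist": 0,"fingers": -0.3},{"x": 0,"y": 0,"z": -0.1,"twist": 0,"fingers": -0.3},{"x": 0,"y": 0,"z": -0.15,"twist": 0,"fingers": -0.3},{"x": 0,"y": 0,"z": -0.15,"twist": 0,"fingers": -0.3},{"x": 0,"y": -0.2,"z": 0,"twist": 0,"fingers": -0.3},{"x": 0,"y": -0.2,"z": 0,"twist": 0,"fingers": -0.3},{"x": 0,"y": -0.2,"z": 0,"twist": 0,"fingers": -0.3},{"x": 0,"y": -0.2,"z": 0,"twist": 0,"fingers": -0.3},{"x": 0,"y": 0,"z": 0,"twist": 0,"fingers": -0.3},{"x": 0,"y": 0,"z": 0,"twist": 0,"fingers": -0.3}])

```text
time: 28.38
position: [0.4456, 0.1854, 0.3613]
eef_rot: [2.037, 2.39, 0.002]
wrist_force: [0.1, -0.3, 1.2]
gripper_width: 0.0299
finger_force: 0.0
```

```bash
python3 - <<'E'
from crop import *
s=optics.snapshot("side");t=optics.snapshot("top")
T=[]
c=np.array([np.cos(.159),np.sin(.159)]);H1=[[*(np.array([.712,.232])-c*.07+np.array([-c[1],c[0]])*k),.29] for k in(-.035,0,.035)]
c=np.array([np.cos(-.077),np.sin(-.077)]);H2=[[*(np.array([.727,-.217])-c*.07+np.array([-c[1],c[0]])*k),.31] for k in(-.035,0,.035)]
for q,boxes in((s,((200,90),(305,160))),(t,((160,120),(285,120)))):
  r=[]
  for x0,y0 in boxes:
    big=cv2.resize(q["image"][y0:y0+75,x0:x0+100],None,fx=4,fy=4,interpolation=cv2.INTER_CUBIC)
    for v in proj(q,H1+H2): cv2.circle(big,tuple(int(e) for e in (v-[x0,y0]+.5)*4),3,(255,255,0),1)
    r.append(big)
  T.append(np.hstack(r))
cv2.imwrite("pics/k.png",cv2.cvtColor(np.vstack(T),cv2.COLOR_RGB2BGR))
for n,z in("spray_can",.19),("tape_roll",.045),("burner_box",.13): print(n,onz(t,optics.cut_out(t,n)[0]["centre"],z))
E
```

```text
spray_can [[ 0.56681957 -0.00303196  0.19      ]]
tape_roll [[ 0.68786324 -0.02068242  0.045     ]]
burner_box [[ 0.55704153 -0.39398957  0.13      ]]
```

View pics/k.png

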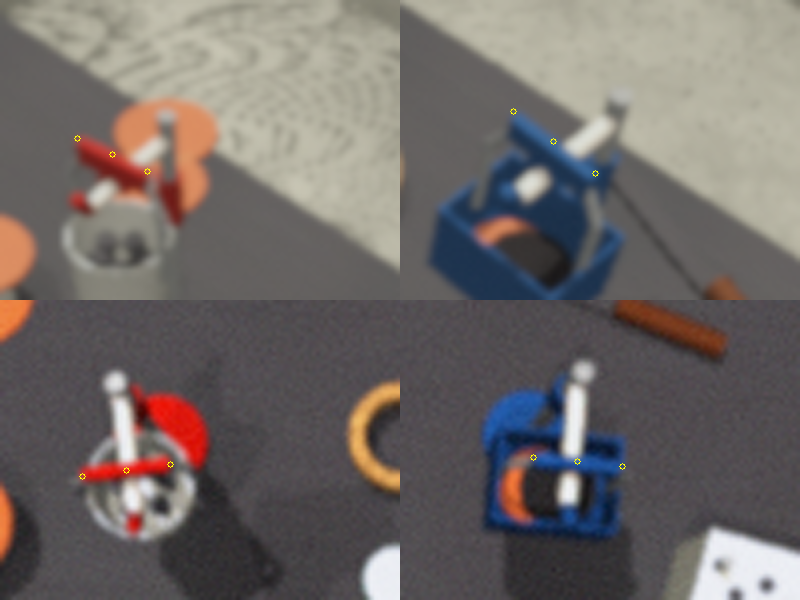

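Both hang level with their grips across the arms at the seats: red at about (112,160) and blue at about (553,148) in the side crops. I'll let them settle, then hand in.

apply_moves(targets=[{"x": 0,"y": 0,"z": 0,"twist": 0,"fingers": -0.3},{"x": 0,"y": 0,"z": 0,"twist": 0,"fingers": -0.3},{"x": 0,"y": 0,"z": 0,"twist": 0,"fingers": -0.3},{"x": 0,"y": 0,"z": 0,"twist": 0,"fingers": -0.3},{"x": 0,"y": 0,"z": 0,"twist": 0,"fingers": -0.3},{"x": 0,"y": 0,"z": 0,"twist": 0,"fingers": -0.3},{"x": 0,"y": 0,"z": 0,"twist": 0,"fingers": -0.3},{"x": 0,"y": 0,"z": 0,"twist": 0,"fingers": -0.3},{"x": 0,"y": 0,"z": 0,"twist": 0,"fingers": -0.3},{"x": 0,"y": 0,"z": 0,"twist": 0,"fingers": -0.3}])

```text
time: 29.88
position: [0.4452, 0.1854, 0.3603]
eef_rot: [2.038, 2.391, 0.0]
wrist_force: [-0.0, -0.2, 0.4]
gripper_width: 0.0299
finger_force: 0.0
```

```bash
python3 -c "
from cell import arm
print(arm.job_done())"
```

```text
the job is handed in; nothing more can be done
None
```

The red pail hangs on the red hook and the blue caddy on the blue hook, both level at their seats in the last pictures; I handed the job in at about 30 s, and no verdict came back.

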